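Weigh a dish of finds on the precision balance

ROBOT

A 7-joint arm with a two-finger parallel gripper is mounted at the origin on a cart in front of the work surface, level with it; the furniture and walls round the work are solid. World frame = base frame: x ahead of the robot, y to its left, z up, the work surface at z = 0. Lengths are in mm, angles in rad, forces in N, time in s.
With the tool pointing down it reaches from about 350 to 900 mm from the base axis. Payload 7.2 kg.
Tool frame: the origin (TCP) lies where the fingers leave the gripper's body, on its centre line; the fingertips stand 80 mm ahead of it and the grasp point (between the pads) lies 61 mm ahead of it; z points along the fingers, y is the line along which they close (so a half turn about z gives the same grasp; the last joint's range is limited). The gripper opens to 88 mm and grips with 3 to 60 N. Pads are 20 mm wide; open, the fingers measure 115 mm over their backs; the gripper's body (75 mm by 178 mm) begins 61 mm behind the grasp point.
Start: joints at [1.153, 0.411, -0.013, 1.596, 0.006, 1.134, -0.082], TCP at [214.181, -587.156, 302.653] pointing down, gripper open.
Joint ranges: [-2.95, 2.95], [-0.29, 1.99], [-1.47, 1.44], [0.14, 2.54], [-1.03, 4.17], [0.13, 1.85], [-2.86, 2.86]. Speed limits (rad/s): [2.39, 2.39, 3.01, 3.01, 3.14, 3.14, 3.14].

INTERFACE

Orientations are given as a unit quaternion [x, y, z, w].
In Python, from bench import * gives the robot as it stands. The module is installed in compiled form; this text tells all that it offers.
- The arm moves only by the tool play_rows, never from a script. Its argument "series" is a list that holds one entry, the list of rows, each a list of 7 numbers: the shift along the tool's x, y, z in mm, then the turn, a rotation vector about the tool's x, y, z in rad, then the closure, from 0 (fully open) to 1 (shut). A call has exactly 5 rows; each row is the pose to reach, as a shift and turn from the pose commanded when the call began, along the tool's axes at that moment; what a row does not reach only later rows make up. A row lasts 1/12 s, in which the tool goes at most 41.7 mm and 7.16 degrees, less where a joint would pass 70% of its speed; a pose out of reach is approached as far as the arm can. A call with a gripper value outside its range is refused whole. The fingers move at their own pace and stop on an object; the grip force is fixed at half the most. Time passes only in rows, so rows that repeat a pose let the fingers close, or fill a call up. It gives the time, the measured TCP pose, the force, the opening and the grip force at its end, in the units of the state.
- get_obs(): the state, without advancing time (a new reading comes with each control period).
- get_image(name): name is "side" or "top" or "wrist"; returns the picture (400x640x3 uint8, blue, green, red); there is no depth.
- calibration(name): a dict with "fx", "fy", "cx", "cy" (pixels), "xyz" and "rotation" of the camera in the world. Camera axes: x right, y up, looking along -z (the intrinsics and any distortion apply to the point x, -y, -z); pixel columns grow to the right and rows downward; lengths in mm; the calibration is good to about 2 mm. A picture is of the moment at which its call begins: read the wrist's pose just before it. calibration takes no time and is no camera call; for the wrist camera it gives the pose at the moment of the call.
- finish_job(): hands the job in; it is judged then, once.
The state is a dict: "time_s": time; "joint_positions": joint angles; "joint_vel": joint speeds; "joint_torque": joint torques, N m; "tool_pos": TCP position; "eef_rot": TCP orientation; "force": force on the tool from outside, world axes, zero at the start; "torque": the same for the moment, N m; "width": opening from 0.0 (shut) to 1.0 (fully open); "finger_force": force on a finger pad.
Only numpy, scipy, OpenCV 4.12 (cv2) and the standard library are available. Lean on these libraries where they do the work, as an engineer would, in place of code of your own. Each camera call takes 0.05 s, during which the arm holds its last target. There are 200 camera calls.

TASK

Level the precision balance by turning the knob of its front foot screw until the bubble lies centred between the two lines. Then set the petri dish of finds in the middle of the weighing pan, keeping it upright, and lay the loose metal cover gently on the round glass draught shield so that it sits seated and level all round. Finally press the round key on the balance all the way down to take the reading, and let go.

Things in the scene. Friction and masses are not known exactly. Their poses are not given: they have to be found in the camera images.
- housing: pale grey tilting case of the precision balance (not the pocket balance with a square lid, far left), 215 (x) x 190 (y) x 30 mm, top 44 mm above the bench when level. It tilts about two rear feet on one front foot screw; it cannot be shifted. Origin midway between the rear feet, 12 mm up, 85 mm behind the pan's centre; x to the balance's back, y left, z up
- shield_rim (a point): centre of the top edge of the draught shield, 80 mm above the bench when level; moves with the case, same axes. The shield is a glass cylinder fixed on the case, 152 mm outer and 145 mm inner diameter, round the pan's axis; its rim is 28 mm above the pan
- pan_top (a point): centre of the upper face of the fixed steel weighing pan (113 mm diameter) inside the shield, 52 mm above the bench when level; same axes as the case
- foot_screw (a joint): angle of the foot screw, rad, -1.7 to 1.7, growing clockwise seen from above. Clockwise raises the front. The case is level at 0; 1 rad tilts it 0.025 rad. Starts front low, -1.4 to -0.7. Stiff (0.12 N m), stays put. On the case's right front corner is a yellow-green level vial, 48 x 18 mm, along x: its pale 9 mm bubble goes to the high end, 8.75 mm per rad; level = midway between 2 black lines
- screw_grip (a point): centre of the foot screw's knurled black knob, an upright cylinder 34 mm in diameter, 46 to 70 mm above the bench, 152 mm in front of the pan's centre; a white line on top turns with it. Its height does not change; the lug below it stays under 40 mm
- read_key (a joint): travel of the reading key, m: 0 up, 0.004 fully down; springs back, about 1.4 N to start and 4.5 N fully down
- key_top (a point): centre of the top of the reading key, a round grey key 22 mm in diameter on the case's left front corner, 100 mm in front and 66 mm left of the pan's centre; its top stands 8 mm above the case (52 mm above the bench when level)
- dish: round clear petri dish with brown fragments, 66 mm diameter, 13 mm high; origin at the centre of its underside, z up; gripped across its outside
- cover: loose aluminium cover disc, 164 mm diameter, 4 mm thick, black knob on top; under it a locating skirt, 137 mm outer diameter, 6 mm deep, drops inside the shield's rim; about 0.16 kg. Lies on the bench knob up, on its skirt. Origin: centre of the skirt's lower edge, 6 mm below the disc's underside; seated, it is 6 mm below the rim's centre. z up; yaw does not matter
- cover_knob (a point): on the cover's axis, 25 mm above its origin, in the middle of the black knob (24 mm diameter, from 13 to 36 mm above the cover's origin; the disc's top is at 10 mm)
Mind the look-alikes: they are no part of the job. There is more than one size of the dish; the one meant has the size given above. Several things have the shape of the cover; the one meant has the colours described above.

How it is judged (in metres and radians):
On the way, in this order (a step that is already met when the one before it is completed fails the run):
1. the balance is level (within 0.4 degrees) (angle between shield_rim's own z axis and vertical below 0.007 rad), for 0.3 s.
2. with the balance level, the dish stands on the pan, let go (angle between shield_rim's own z axis and vertical below 0.007 rad and horizontal distance between dish and pan_top below 0.025 m and z of dish in the frame of pan_top between -0.003 and 0.003 m and angle between dish's own z axis and vertical below 0.04 rad and contact force between the fingers and dish below 0.1 N), for 0.2 s.
3. the cover lies seated and level on the shield, over the dish, let go (angle between shield_rim's own z axis and vertical below 0.007 rad and horizontal distance between dish and pan_top below 0.025 m and horizontal distance between cover and shield_rim below 0.006 m and z of cover in the frame of shield_rim between -0.008 and -0.004 m and angle between the z axis of cover and the z axis of shield_rim, either way round below 0.015 rad and contact force between the fingers and cover below 0.1 N), for 0.2 s.
4. the reading key is pressed fully down with the cover on (value of joint read_key above 0.0032 m and z of cover in the frame of shield_rim below -0.004 m), for 0.05 s.
At the end, for the whole second after the job is handed in: Balance level within 0.4 deg; dish flat on the pan within 25 mm of centre; cover seated, skirt inside the rim, within 2 mm in height, 6 mm of centre and 0.9 deg of parallel; key has been pressed at least 3.2 mm with the cover on and is up again; dish and cover released and at rest (angle between shield_rim's own z axis and vertical below 0.007 rad and horizontal distance between dish and pan_top below 0.025 m and z of dish in the frame of pan_top between -0.003 and 0.003 m and angle between dish's own z axis and vertical below 0.04 rad and horizontal distance between cover and shield_rim below 0.006 m and z of cover in the frame of shield_rim between -0.008 and -0.004 m and angle between the z axis of cover and the z axis of shield_rim, either way round below 0.015 rad and value of joint read_key below 0.001 m and linear speed of each of cover, dish below 0.02 m/s); the robot touches nothing.
It fails at once if the dish is tipped by more than 30 degrees (angle between dish's own z axis and vertical above 0.52 rad).
It fails at once if the cover is slammed or forced on the balance (more than 40 N) (contact force between cover and housing above 40 N).
It fails at once if the cover is dropped (falls freely by about 1 cm or more, over 0.4 m/s) (contact force between the fingers and cover below 0.05 N and linear speed of cover above 0.4 m/s).
It also fails if it takes over 72 s, if anything falls off the work surface, if the arm or the gripper's body presses on something with over 40 N, if the wrist force passes 120 N, or if a joint passes its speed limit or range.

## Working session

There is one attempt and no reset: what is moved stays moved. The work goes in short steps, Python scripts to look and compute and a tool call to move; the robot and the scene stay as the last step left them, time stands still between calls to the robot, and variables do not carry over. Pictures are saved under pics/ and viewed, at most 10 in all, crops included, and the job is handed in when it is done.

Besides the shell and the picture viewer there is one more tool, called as a command line: name --argument value ..., lists and objects as JSON in quotes. play_rows: Moves the arm, as the interface text tells. Its arguments: {"type":"object","properties":{"series":{"type":"array"}},"required":["series"]}

```bash
mkdir -p pics
cat > h.py <<'E'
from bench import *
import numpy as np, cv2
from scipy.spatial.transform import Rotation as R
def ray(c,u,v):
    d=np.array([(u-c['cx'])/c['fx'],-(v-c['cy'])/c['fy'],-1.0])
    M=np.array(c['rotation'])
    if M.shape!=(3,3): M=R.from_quat(M).as_matrix()
    return np.array(c['xyz'],float),M@d
def onz(c,u,v,z):
    o,d=ray(c,u,v); return o+d*(z-o[2])/d[2]
def proj(c,p):
    M=np.array(c['rotation'])
    if M.shape!=(3,3): M=R.from_quat(M).as_matrix()
    q=M.T@(np.array(p,float)-np.array(c['xyz'],float))
    return c['cx']+c['fx']*q[0]/-q[2], c['cy']-c['fy']*q[1]/-q[2]
def delta(p,q=None):
    s=get_obs(); r=R.from_quat(s['eef_rot'])
    return r.inv().apply(np.array(p)-s['tool_pos'])
E
python3 - <<'E'
from h import *
print(get_obs())
for n in ['top','side','wrist']:
    print(n,calibration(n)); cv2.imwrite(f'pics/{n}0.png',get_image(n))
a=cv2.imread('pics/top0.png');b=cv2.imread('pics/side0.png')
E
```

```text
{'time_s': 0.0, 'joint_positions': array([ 1.15280182,  0.41191308, -0.01276792,  1.59701347,  0.00559395,
        1.13428615, -0.08221572]), 'joint_vel': array([ 0.00129454,  0.00035696,  0.00026573, -0.00048311, -0.00245134,
        0.00013583,  0.0001553 ]), 'joint_torque': array([ 9.51657807e-05, -5.87961280e+01,  6.41918108e-01, -2.91079420e+01,
       -5.39059541e-02,  1.83176470e-02,  1.69983496e-04]), 'tool_pos': array([ 214.06652297, -586.80954289,  301.81297624]), 'eef_rot': array([ 9.84739115e-01,  1.74035191e-01, -1.79165708e-04, -7.71822897e-04]), 'force': array([-0.55771231,  0.49380171, -0.54084345]), 'torque': array([ 0.01417887,  0.09203172, -0.01447113]), 'finger_force': 0.0, 'width': 0.9997701946298029}
top {'fx': 387.19777430631643, 'fy': 387.19777430631643, 'cx': 319.7581665913635, 'cy': 202.20586403105813, 'xyz': array([ 356.32456788,  274.84416825, 1056.81285664]), 'rotation': array([ 0.06139515, -0.06108471, -0.70013757,  0.70873597])}
side {'fx': 504.77253398742346, 'fy': 504.77253398742346, 'cx': 313.88053728654876, 'cy': 202.22204100009031, 'xyz': array([ 794.34863613, 1266.33437617, 1038.89062143]), 'rotation': array([0.04964649, 0.38986217, 0.91108736, 0.12434847])}
wrist {'fx': 359.10767223566734, 'fy': 359.10767223566734, 'cx': 319.0531199775421, 'cy': 205.7887933071498, 'xyz': array([ 274.90417939, -563.45576327,  383.7527814 ]), 'rotation': array([-0.10006004,  0.07014491, -0.56892171,  0.81326242])}
```

View pics/top0.png

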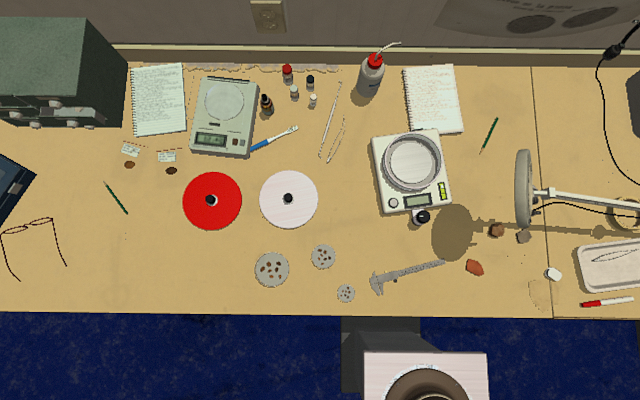

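View pics/side0.png

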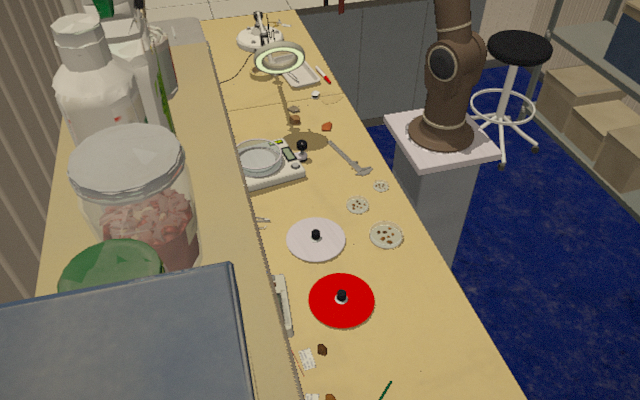

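Candidates: covers are red (212,201) and pale metallic (288,199), and I choose the pale one. Dishes are large (271,269), medium (322,257) and small (346,293), to be settled by measured size. The precision balance is at (412,165), with its knob at (421,216); the pocket balance at (224,115) is the decoy. In the side view the pale cover is at (316,239).

Run:
```python
from h import *
c=calibration('top'); im=cv2.imread('pics/top0.png')
def P(u,v,z): return onz(c,u,v,z).round(1)
hsv=cv2.cvtColor(im,cv2.COLOR_BGR2HSV)
# non-bench: low saturation
m=((hsv[...,1]<60)&(hsv[...,2]>60)).astype(np.uint8)*255
m=cv2.morphologyEx(m,cv2.MORPH_CLOSE,np.ones((5,5)))
for nm,(x0,y0,x1,y1),z in [('A',(250,245,298,292),13),('B',(305,240,340,274),13),('C',(332,280,360,306),13),('W',(250,160,325,240),10)]:
    s=np.zeros_like(m); s[y0:y1,x0:x1]=m[y0:y1,x0:x1]
    cs,_=cv2.findContours(s,cv2.RETR_EXTERNAL,cv2.CHAIN_APPROX_NONE); k=max(cs,key=cv2.contourArea)
    pts=np.array([onz(c,*p[0],z)[:2] for p in k],np.float32)
    (ctr),r=cv2.minEnclosingCircle(pts); e=cv2.fitEllipse(pts)
    print(nm,ctr,2*r,'ell',e, 'bgr',im[int(k[:,0,1].mean())+8,int(k[:,0,0].mean())+12])
print('knob',P(421,216,70),'shield',P(412,163,80))
def crop(x0,y0,x1,y1,f): return cv2.resize(im[y0:y1,x0:x1],None,fx=f,fy=f,interpolation=cv2.INTER_CUBIC)
a=crop(360,120,460,235,5); b=crop(250,160,362,312,3)
o=np.zeros((max(a.shape[0],b.shape[0]),800,3),np.uint8)
o=np.zeros((580,800,3),np.uint8); a=a[:575,:460]; o[:a.shape[0],:a.shape[1]]=a; b=b[:,:336]; o[:b.shape[0],462:462+b.shape[1]]=b
cv2.imwrite('pics/crop1.png',o)
```

```text
A (357.5426940917969, 402.4181823730469) 91.8598403930664 ell ((357.7595520019531, 401.69525146484375), (85.77252960205078, 89.29584503173828), 69.37296295166016) bgr [145 163 163]
B (394.0280456542969, 265.2949523925781) 64.5119857788086 ell ((394.46246337890625, 265.5508117675781), (60.46878433227539, 61.77906036376953), 65.84790802001953) bgr [108 168 197]
C (299.00225830078125, 205.2842559814453) 44.97727966308594 ell ((299.0181579589844, 205.08140563964844), (42.39806365966797, 43.60917282104492), 107.14488983154297) bgr [109 167 194]
W (549.0010986328125, 363.705078125) 164.22254943847656 ell ((548.9913940429688, 363.47491455078125), (160.90625, 161.66903686523438), 98.16461181640625) bgr [205 211 216]
knob [496.4  15.5  70. ] shield [634.2  37.   80. ]
```

View pics/crop1.png

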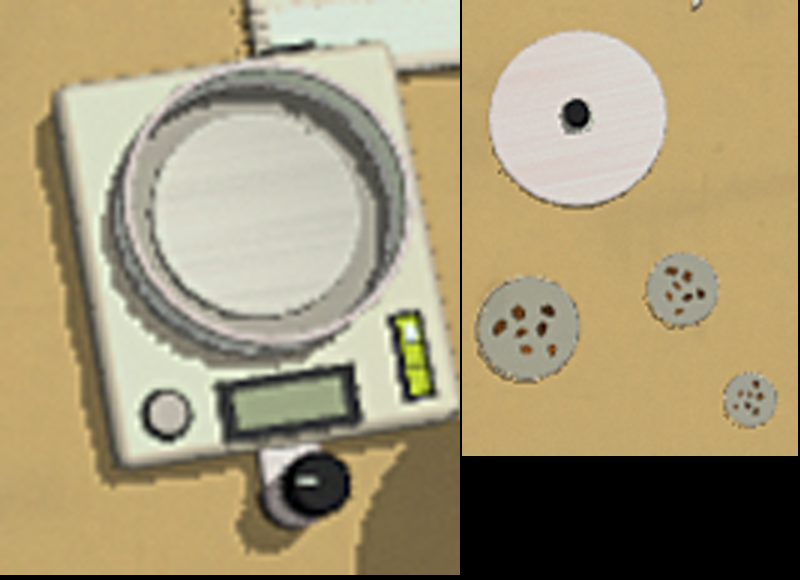

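Run:
```python
from h import *
c=calibration('top'); s=calibration('side')
def tri(a,b):
    o1,d1=ray(c,*a);o2,d2=ray(s,*b)
    k=np.linalg.lstsq(np.c_[d1,-d2],o2-o1,rcond=None)[0]
    p,q=o1+k[0]*d1,o2+k[1]*d2; return ((p+q)/2).round(),np.linalg.norm(p-q).round(1)
print('lamp',tri((523,188),(279,58)),'knob',tri((423.6,216.4),(302,145)))
k=onz(c,423.6,216.4,70);p=onz(c,412,163.5,50);r=onz(c,413.6,161,78)
print('knob',k,'pan',p,'rim',r, 'key',onz(c,393.3,202.6,48),'yaw',[np.degrees(np.arctan2(*(q-k)[1::-1])) for q in (p,r)])
print('vial',onz(c,441,184,40),onz(c,444,198,40))
print('delta wp',delta([340,-240,300]),'knob',delta([*k[:2],300]))
```

```text
lamp (array([ 525., -135.,  291.]), np.float64(0.1)) knob (array([496.,   6.,  55.]), np.float64(4.0))
knob [495.42093526   8.89510969  70.        ] pan [641.33238193  29.78630497  50.        ] rim [640.21759617  32.2205326   78.        ] key [534.37887286  81.8584803   48.        ] yaw [np.float64(8.148073829744495), np.float64(9.15120974980567)]
vial [588.14335781 -48.97791052  40.        ] [549.93048532 -55.39013626  40.        ]
delta wp [ 237.19448571 -282.75218238    2.33399679] knob [ 468.50575328 -463.3055156     2.51866605]
```

play_rows --series '[[[26,-31,0,0,0,0,0],[52,-63,0,0,0,0,0],[78,-95,0,0,0,0,0],[104,-127,0,0,0,0,0],[130,-158,0,0,0,0,0]]]'

```text
time_s: 0.57
tool_pos: [282.2, -392.1, 302.4]
eef_rot: [0.985, 0.174, -0.0, -0.0]
force: [1.3, -0.5, -0.1]
width: 0.997
finger_force: 0.0
```

play_rows --series '[[[26,-31,0,0,0,0,0],[52,-63,0,0,0,0,0],[78,-95,0,0,0,0,0],[104,-127,0,0,0,0,0],[130,-158,0,0,0,0,0]]]'

```text
time_s: 0.98
tool_pos: [350.1, -199.2, 302.8]
eef_rot: [0.985, 0.174, 0.0, 0.0]
force: [0.9, -0.3, -0.6]
width: 1.002
finger_force: 0.0
```

play_rows --series '[[[14,-38,0,0,0,0,0],[28,-76,0,0,0,0,0],[43,-114,0,0,0,0,0],[57,-152,0,0,0,0,0],[72,-190,0,0,0,0,0]]]'

```text
time_s: 1.4
tool_pos: [351.9, 3.8, 302.7]
eef_rot: [0.985, 0.174, 0.0, 0.0]
force: [1.2, -0.5, 0.7]
width: 0.998
finger_force: 0.0
```

play_rows --series '[[[27,9,10,0,0,-0.124,0],[54,18,20,0,0,-0.248,0],[81,27,30,0,0,-0.372,0],[108,36,40,0,0,-0.496,0],[136,44,50,0,0,-0.62,0]]]'

```text
time_s: 1.82
tool_pos: [496.7, 7.2, 251.9]
eef_rot: [0.883, 0.469, -0.0, 0.0]
force: [0.6, 0.5, 0.1]
width: 1.0
finger_force: 0.0
```

play_rows --series '[[[0,0,5,0,0,-0.124,0],[0,0,10,0,0,-0.248,0],[0,0,15,0,0,-0.372,0],[0,0,20,0,0,-0.496,0],[0,0,20,0,0,-0.62,0]]]'

```text
time_s: 2.23
tool_pos: [495.0, 7.1, 231.5]
eef_rot: [0.698, 0.716, -0.001, -0.001]
force: [-0.3, -0.4, 0.1]
width: 1.001
finger_force: 0.0
```

Run:
```python
from h import *
s=get_obs();c=calibration('wrist');im=get_image('wrist');cv2.imwrite('pics/w1.png',im)
import pickle;pickle.dump(c,open('c1.pkl','wb'))
print(s['tool_pos'],s['joint_positions'].round(2),R.from_quat(s['eef_rot']).as_matrix().round(3))
print('knob proj',proj(c,[495,9,70]),'pan',proj(c,[641,30,52]),'vial',proj(c,[569,-52,40]))
```

```text
[494.98534953   7.14885051 231.50669418] [ 0.47  0.36 -0.72  1.95  0.29  0.94 -0.36] [[-0.025  1.    -0.002]
 [ 1.     0.025  0.   ]
 [ 0.    -0.002 -1.   ]]
knob proj (np.float64(320.8717890313448), np.float64(211.139007841579)) pan (np.float64(519.4928059426252), np.float64(182.27495176673312)) vial (np.float64(408.53691323462795), np.float64(275.4921491780192))
```

View pics/w1.png

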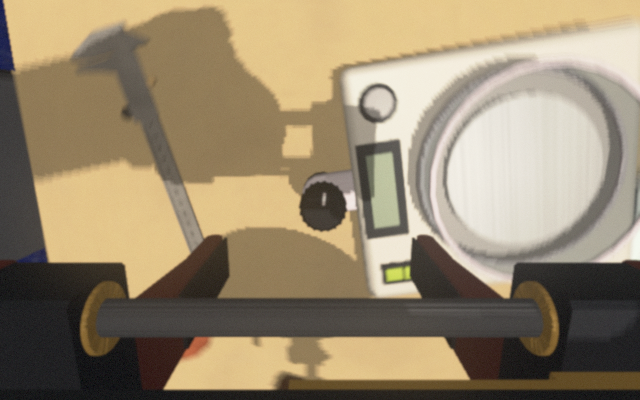

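The wrist view shows the knob at (323,204), the key at (378,102), the pan centre at about (533,165), and the vial partly behind a finger at (398,272).

Run:
```python
from h import *
import pickle;c=pickle.load(open('c1.pkl','rb'));im=cv2.imread('pics/w1.png')
g=cv2.cvtColor(im,cv2.COLOR_BGR2GRAY)
m=np.zeros_like(g);m[165:240,290:350]=(g[165:240,290:350]<45)*255
k=max(cv2.findContours(m,0,1)[0],key=cv2.contourArea);print(cv2.minEnclosingCircle(k),cv2.boundingRect(k))
(u,v),r=cv2.minEnclosingCircle(k)
for z in(70,60):print(onz(c,u,v,z))
kn=onz(c,u,v,65)
for q in [(533,165,50)]:
  p=onz(c,*q);print(p,np.degrees(np.arctan2(*(p-kn)[1::-1])),np.hypot(*(p-kn)[:2]))
print('key',onz(c,378,102,48))
print(delta([*kn[:2],128]))
```

```text
((331.0, 192.0), 9.999999747378752e-05) (331, 192, 1, 1)
[501.64250111  22.8787571   70.        ]
[502.01522958  20.78693667  60.        ]
[649.97180927  42.73489953  50.        ] 8.031067203623447 149.61025245559517
key [533.64949467  84.35736701  48.        ]
[ 14.47230626   7.40670959 103.82368693]
```

Run:
```python
from h import *
import pickle;c=pickle.load(open('c1.pkl','rb'));im=cv2.imread('pics/w1.png')
g=cv2.cvtColor(im,cv2.COLOR_BGR2GRAY)
for th in(60,75):
  m=np.zeros_like(g);m[165:240,290:350]=(g[165:240,290:350]<th)*255
  k=max(cv2.findContours(m,0,1)[0],key=cv2.contourArea)
  b=cv2.boundingRect(k);(u,v),r=cv2.minEnclosingCircle(k);print(b,u,v,r,onz(c,u,v,68).round(1))
t=calibration('top');i=cv2.cvtColor(cv2.imread('pics/top0.png'),6)
m=np.zeros_like(i);m[205:228,408:435]=(i[205:228,408:435]<50)*255
k=max(cv2.findContours(m,0,1)[0],key=cv2.contourArea);(u,v),r=cv2.minEnclosingCircle(k);print(u,v,r,onz(t,u,v,65).round(1))
```

```text
(301, 182, 45, 41) 322.8062744140625 205.26014709472656 23.29085922241211 [496.3  12.8  68. ]
(300, 182, 46, 49) 322.34130859375 205.7215576171875 24.315570831298828 [496.   12.4  68. ]
422.5 216.5 6.670932292938232 [495.8  10.4  65. ]
```

play_rows --series '[[[4,1,30,0,0,0,0],[4,1,60,0,0,0,0],[4,1,85,0,0,0,0],[4,1,100,0,0,0,0],[4,1,103,0,0,0,0]]]'

```text
time_s: 2.7
tool_pos: [494.9, 11.0, 127.1]
eef_rot: [0.701, 0.713, -0.002, -0.002]
force: [-0.8, -0.3, 0.1]
width: 0.996
finger_force: 0.0
```

play_rows --series '[[[0,0,0,0,0,0,1],[0,0,0,0,0,0,1],[0,0,0,0,0,0,1],[0,0,0,0,0,0,1],[0,0,0,0,0,0,1]]]'

```text
time_s: 3.12
tool_pos: [496.9, 11.1, 130.6]
eef_rot: [0.701, 0.714, 0.0, 0.001]
force: [-0.1, -0.7, -0.5]
width: 0.661
finger_force: 0.0
```

Run:
```python
from h import *
s=get_obs();c=calibration('wrist');im=get_image('wrist');cv2.imwrite('pics/w2.png',im)
print(s['width']*88,s['finger_force'],s['force'],s['joint_positions'].round(2),s['tool_pos'])
```

```text
58.15061508545066 0.0 [-0.0755045  -0.74539888 -0.51234505] [ 0.38  0.51 -0.63  2.03  0.44  0.73 -0.51] [496.93994415  11.14665381 130.57019201]
```

View pics/w2.png

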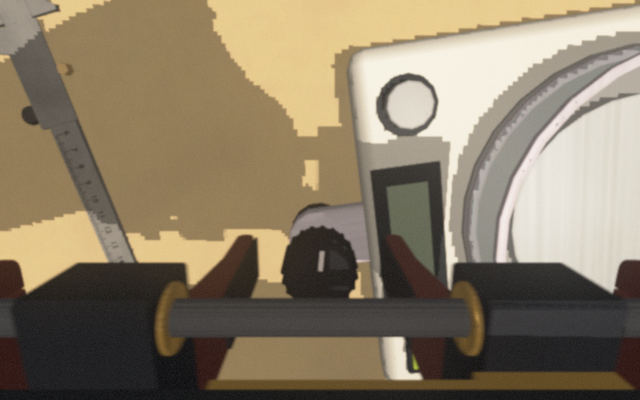

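The fingers straddle the knob at (320,265) and are still closing.

play_rows --series '[[[0,0,2,0,0,0,1],[0,0,2,0,0,0,1],[0,0,2,0,0,0,1],[0,0,2,0,0,0,1],[0,0,2,0,0,0,1]]]'

```text
time_s: 3.58
tool_pos: [497.1, 11.2, 127.7]
eef_rot: [0.7, 0.714, 0.0, 0.0]
force: [4.3, 0.1, -2.2]
width: 0.381
finger_force: 30.0
```

play_rows --series '[[[0,0,0,0,0,0,1],[0,0,0,0,0,0.1,1],[0,0,0,0,0,0.2,1],[0,0,0,0,0,0.3,1],[0,0,0,0,0,0.4,1]]]'

```text
time_s: 4.0
tool_pos: [497.7, 11.1, 127.8]
eef_rot: [0.83, 0.558, 0.001, 0.001]
force: [8.0, -1.2, -7.7]
width: 0.382
finger_force: 30.0
```

Run:
```python
from h import *
s=get_obs();im=get_image('wrist');t=get_image('top')
cv2.imwrite('pics/w3.png',np.hstack([im[150:400,120:560],cv2.resize(t[165:228,385:475],(357,250),interpolation=cv2.INTER_CUBIC)]))
print(s['width']*88,s['finger_force'],s['force'],s['torque'],s['tool_pos'],s['eef_rot'])
```

```text
33.64554845037405 29.983172714710236 [ 7.97808547 -1.19957509 -7.69049608] [-0.31124676 -1.60684546  0.16996929] [497.65465388  11.07477102 127.75741676] [8.29557229e-01 5.58420232e-01 1.15223419e-03 5.66678810e-04]
```

View pics/w3.png

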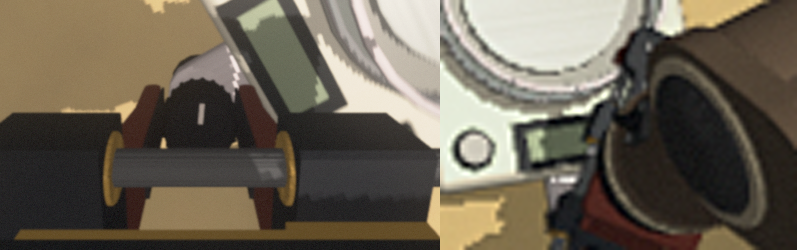

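play_rows --series '[[[0,0,0,0,0,0.1,1],[0,0,0,0,0,0.2,1],[0,0,0,0,0,0.3,1],[0,0,0,0,0,0.4,1],[0,0,0,0,0,0.5,1]]]'

```text
time_s: 4.52
tool_pos: [498.3, 10.6, 127.8]
eef_rot: [0.942, 0.336, 0.002, 0.001]
force: [8.1, -4.0, -9.6]
width: 0.381
finger_force: 30.0
```

play_rows --series '[[[0,0,0,0,0,0.1,1],[0,0,0,0,0,0.1,1],[0,0,0,0,0,0.1,0],[0,0,0,0,0,0.1,0],[0,0,0,0,0,0.1,0]]]'

```text
time_s: 4.93
tool_pos: [495.8, 11.5, 127.5]
eef_rot: [0.957, 0.291, -0.001, -0.0]
force: [-0.4, -0.0, 0.4]
width: 0.57
finger_force: 0.0
```

Run:
```python
from h import *
s=get_obs();print(s['width']*88,s['force'],s['tool_pos'],R.from_quat(s['eef_rot']).as_matrix().round(3),s['joint_positions'].round(2))
c=calibration('wrist');print(np.array(c['xyz'])-s['tool_pos'])
```

```text
50.14652735769571 [-0.43217039 -0.00745628  0.39704956] [495.78962065  11.49315483 127.51581131] [[ 0.831  0.557 -0.001]
 [ 0.557 -0.831  0.   ]
 [-0.001 -0.001 -1.   ]] [ 0.18  0.46 -0.38  2.05  0.26  0.68 -1.35]
[53.74925385 37.55827095 81.75616954]
```

play_rows --series '[[[0,0,-10,0,0,0,0],[0,0,-40,0,0,0,0],[0,0,-70,0,0,0,0],[0,0,-80,0,0,0,0],[0,0,-80,0,0,0,0]]]'

```text
time_s: 5.35
tool_pos: [497.6, 11.5, 210.7]
eef_rot: [0.957, 0.291, 0.002, 0.001]
force: [0.7, 0.7, 0.5]
width: 0.951
finger_force: 0.0
```

```bash
cat > vial.py <<'E'
from h import *
import sys
s=get_obs();c=calibration('wrist');im=get_image('wrist');cv2.imwrite(f'pics/{sys.argv[1]}.png',im)
hsv=cv2.cvtColor(im,cv2.COLOR_BGR2HSV)
m=((hsv[...,0]>25)&(hsv[...,0]<45)&(hsv[...,1]>120)&(hsv[...,2]>60)).astype(np.uint8)*255
m=cv2.morphologyEx(m,cv2.MORPH_CLOSE,np.ones((25,25)))
k=max(cv2.findContours(m,0,1)[0],key=cv2.contourArea);rc=cv2.minAreaRect(k);print(rc,s['tool_pos'].round(1))
b=cv2.boxPoints(rc); # order so that long axis goes front->back (front = nearer in world x)
e=[np.linalg.norm(b[i]-b[(i+1)%4]) for i in range(2)]
q=b if e[0]<e[1] else np.roll(b,-1,0)  # q0q1 short
A=np.array([q[0],q[1],q[2],q[3]],np.float32)
W=lambda p:onz(c,*p,42)
if W((A[0]+A[1])/2)[0]>W((A[2]+A[3])/2)[0]: A=np.roll(A,-2,0)
T=cv2.getPerspectiveTransform(A,np.float32([[0,0],[0,180],[480,180],[480,0]]))
w=cv2.warpPerspective(im,T,(480,180));cv2.imwrite(f'pics/{sys.argv[1]}v.png',w)
r=w[70:110].astype(float).mean(0);print([tuple(x.astype(int)) for x in r[5::15]])
E
python3 vial.py v1
```

```text
((450.74664306640625, 173.96066284179688), (14.851860046386719, 62.12371063232422), 28.810794830322266) [497.6  11.5 210.7]
[(np.int64(76), np.int64(170), np.int64(161)), (np.int64(89), np.int64(210), np.int64(198)), (np.int64(90), np.int64(212), np.int64(200)), (np.int64(90), np.int64(212), np.int64(199)), (np.int64(91), np.int64(213), np.int64(200)), (np.int64(92), np.int64(214), np.int64(201)), (np.int64(92), np.int64(214), np.int64(201)), (np.int64(94), np.int64(215), np.int64(203)), (np.int64(93), np.int64(215), np.int64(203)), (np.int64(91), np.int64(206), np.int64(194)), (np.int64(73), np.int64(145), np.int64(138)), (np.int64(85), np.int64(181), np.int64(172)), (np.int64(95), np.int64(216), np.int64(203)), (np.int64(97), np.int64(216), np.int64(204)), (np.int64(161), np.int64(222), np.int64(216)), (np.int64(228), np.int64(240), np.int64(235)), (np.int64(234), np.int64(242), np.int64(237)), (np.int64(234), np.int64(241), np.int64(237)), (np.int64(235), np.int64(242), np.int64(237)), (np.int64(236), np.int64(242), np.int64(237)), (np.int64(235), np.int64(242), np.int64(236)), (np.int64(187), np.int64(228), np.int64(223)), (np.int64(105), np.int64(220), np.int64(210)), (np.int64(100), np.int64(221), np.int64(210)), (np.int64(100), np.int64(221), np.int64(210)), (np.int64(101), np.int64(221), np.int64(211)), (np.int64(101), np.int64(222), np.int64(212)), (np.int64(102), np.int64(222), np.int64(213)), (np.int64(101), np.int64(222), np.int64(213)), (np.int64(103), np.int64(223), np.int64(214)), (np.int64(102), np.int64(223), np.int64(213)), (np.int64(91), np.int64(201), np.int64(189))]
```

View pics/v1v.png

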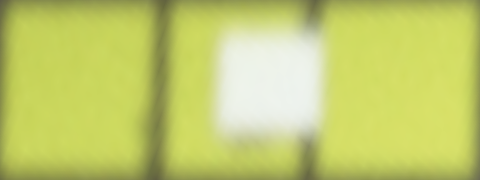

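The bubble is at 268 and the lines are at 158 and 313 (midpoint 235). That puts it about 2.9 mm to the rear, so the screw needs about 0.34 rad more clockwise.

play_rows --series '[[[0,0,30,0,0,0,0.4],[0,0,60,0,0,0,0.4],[0,0,80,0,0,0,0.4],[0,0,80,0,0,0,0.4],[0,0,80,0,0,0,1]]]'

```text
time_s: 5.82
tool_pos: [495.0, 11.4, 126.0]
eef_rot: [0.957, 0.291, -0.002, -0.001]
force: [0.5, 0.5, -0.8]
width: 0.662
finger_force: 0.0
```

play_rows --series '[[[0,0,0,0,0,0,1],[0,0,0,0,0,0,1],[0,0,0,0,0,0,1],[0,0,0,0,0,0,1],[0,0,0,0,0,0.05,1]]]'

```text
time_s: 6.23
tool_pos: [497.9, 10.0, 128.8]
eef_rot: [0.964, 0.266, 0.002, 0.001]
force: [3.2, -4.9, -0.4]
width: 0.379
finger_force: 30.0
```

play_rows --series '[[[0,0,0,0,0,0.08,1],[0,0,0,0,0,0.16,1],[0,0,0,0,0,0.24,1],[0,0,0,0,0,0.29,1],[0,0,0,0,0,0.29,1]]]'

```text
time_s: 6.65
tool_pos: [498.0, 9.8, 128.8]
eef_rot: [0.992, 0.122, 0.002, 0.001]
force: [3.9, -5.0, -1.3]
width: 0.38
finger_force: 30.0
```

play_rows --series '[[[0,0,0,0,0,0,1],[0,0,0,0,0,0,0],[0,0,0,0,0,0,0],[0,0,0,0,0,0,0],[0,0,-20,0,0,0,0]]]'

```text
time_s: 7.07
tool_pos: [494.6, 11.4, 145.5]
eef_rot: [0.992, 0.125, -0.003, -0.0]
force: [-0.1, 0.0, -0.4]
width: 0.642
finger_force: 0.0
```

play_rows --series '[[[0,0,-20,0,0,-0.1,0],[0,0,-40,0,0,-0.2,0],[0,0,-60,0,0,-0.34,0],[0,0,-60,0,0,-0.34,0],[0,0,-60,0,0,-0.34,0]]]'

```text
time_s: 7.48
tool_pos: [496.8, 11.4, 208.5]
eef_rot: [0.957, 0.29, 0.001, 0.0]
force: [-0.2, -0.5, -1.0]
width: 0.994
finger_force: 0.0
```

```bash
python3 vial.py v2 | cut -c1-120
python3 - <<'E'
from h import *
w=cv2.imread('pics/v2v.png')[70:110].astype(float).mean(0)
b=np.where(w[:,0]>165)[0];print('bubble',b.min(),b.max(),b.mean())
r=cv2.imread('pics/v2v.png')[8:20].astype(float).mean(0)[:,1]
print([int(x) for x in r[::12]])
E
```

```text
((453.8993225097656, 172.94528198242188), (15.318625450134277, 63.0317497253418), 28.523120880126953) [496.8  11.4 208.5
[(np.int64(78), np.int64(169), np.int64(160)), (np.int64(90), np.int64(211), np.int64(199)), (np.int64(91), np.int64(214
bubble 183 289 236.0
[107, 163, 182, 183, 184, 186, 187, 189, 188, 187, 188, 190, 185, 147, 136, 184, 194, 194, 197, 199, 200, 197, 199, 200, 192, 159, 116, 158, 197, 202, 203, 206, 206, 205, 205, 206, 207, 207, 209, 201]
```

Level: the bubble is at 236 and the line midpoint at 237. Next is the dish.

play_rows --series '[[[8,-38,0,0,0,-0.124,0],[16,-76,0,0,0,-0.248,0],[24,-115,0,0,0,-0.372,0],[32,-153,0,0,0,-0.496,0],[40,-192,0,0,0,-0.62,0]]]'

```text
time_s: 7.95
tool_pos: [421.4, 194.2, 206.6]
eef_rot: [0.822, 0.57, -0.001, -0.0]
force: [1.1, 0.3, 1.8]
width: 1.003
finger_force: 0.0
```

play_rows --series '[[[28,-26,0,0,0,0,0],[57,-52,0,0,0,0,0],[57,-52,0,0,0,0,0],[57,-52,0,0,0,0,0],[57,-52,0,0,0,0,0]]]'

```text
time_s: 8.37
tool_pos: [394.0, 264.1, 206.6]
eef_rot: [0.823, 0.568, -0.001, 0.0]
force: [0.1, -0.5, -0.3]
width: 0.997
finger_force: 0.0
```

Run:
```python
from h import *
s=get_obs();c=calibration('wrist');im=get_image('wrist');cv2.imwrite('pics/d1.png',im)
u0,v0=proj(c,[394,265,13]);print(s['tool_pos'],u0,v0,R.from_quat(s['eef_rot']).as_matrix().round(3),s['joint_positions'].round(2))
hsv=cv2.cvtColor(im,cv2.COLOR_BGR2HSV)
m=((hsv[...,1]<70)&(hsv[...,2]>80)).astype(np.uint8)*255
m=cv2.morphologyEx(m,cv2.MORPH_CLOSE,np.ones((11,11)))
for k in cv2.findContours(m,0,cv2.CHAIN_APPROX_NONE)[0]:
    if cv2.contourArea(k)>1500:
        e=cv2.fitEllipse(k);h=cv2.minEnclosingCircle(k);print(cv2.boundingRect(k),e,h,onz(c,*e[0],8).round(1))
cv2.imwrite('pics/d1.png',im)
```

```text
[393.98235341 264.11925701 206.57288003] 320.3090803518545 200.8998887754498 [[ 0.354  0.935 -0.002]
 [ 0.935 -0.354 -0.001]
 [-0.002 -0.001 -1.   ]] [-0.15  0.35 -0.65  2.02  0.27  0.86 -1.31]
(274, 341, 67, 46) ((307.54583740234375, 365.021240234375), (40.358306884765625, 67.23783111572266), 81.74822998046875) ((307.0, 370.25), 34.14043426513672) [328.8 124.8   8. ]
(298, 299, 240, 32) ((434.0123596191406, 315.4569091796875), (26.01551055908203, 259.3504943847656), 90.07946014404297) ((417.5, 322.5), 119.50951385498047) [450.1 132.7   8. ]
(279, 156, 82, 82) ((319.4397888183594, 196.21141052246094), (79.64378356933594, 81.80561828613281), 54.584449768066406) ((319.5394592285156, 196.6682891845703), 41.599754333496094) [394.3 267.7   8. ]
(361, 0, 234, 114) ((472.1806335449219, 48.35195541381836), (118.8697509765625, 248.57781982421875), 88.1723861694336) ((477.5, 7.0), 116.71021270751953) [536.6 331.3   8. ]
(137, 0, 133, 107) ((204.15972900390625, 48.22612762451172), (110.84306335449219, 141.383544921875), 97.5046615600586) ((200.0, 40.10240936279297), 71.33875274658203) [355.  400.1   8. ]
```

View pics/d1.png

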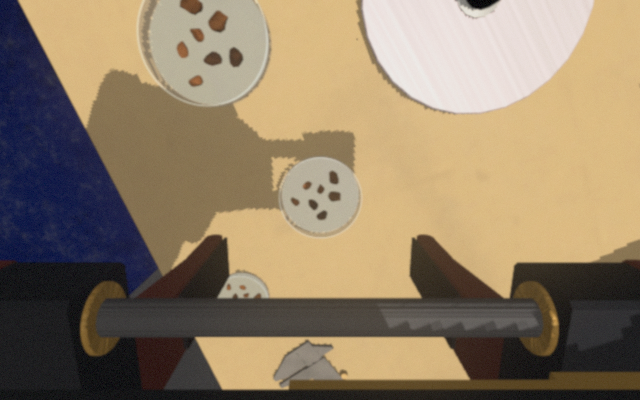

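The chosen medium dish is at (319,196), directly under the tool.

play_rows --series '[[[2,0,35,0,0,0,0],[2,0,70,0,0,0,0],[2,0,100,0,0,0,0],[2,0,118,0,0,0,0],[2,0,122,0,0,0,0]]]'

```text
time_s: 8.83
tool_pos: [394.4, 263.7, 82.4]
eef_rot: [0.824, 0.567, -0.003, 0.0]
force: [-0.3, -0.1, 0.9]
width: 0.999
finger_force: 0.0
```

play_rows --series '[[[0,0,0,0,0,0,1],[0,0,0,0,0,0,1],[0,0,0,0,0,0,1],[0,0,0,0,0,0,1],[0,0,0,0,0,0,1]]]'

```text
time_s: 9.25
tool_pos: [395.9, 266.8, 86.9]
eef_rot: [0.823, 0.568, 0.001, 0.0]
force: [0.3, -1.0, 6.1]
width: 0.735
finger_force: 30.1
```

play_rows --series '[[[0,0,0,0,0,0,1],[0,0,-10,0,0,0,1],[0,0,-20,0,0,0,1],[0,0,-45,0,0,0,1],[0,0,-70,0,0,0,1]]]'

```text
time_s: 9.67
tool_pos: [394.4, 266.6, 156.9]
eef_rot: [0.822, 0.569, -0.001, -0.0]
force: [1.0, -0.4, -1.1]
width: 0.732
finger_force: 30.0
```

play_rows --series '[[[-12,28,-20,0,0,0,1],[-26,58,-40,0,0,0,1],[-41,91,-60,0,0,0,1],[-57,126,-73,0,0,0,1],[-73,162,-73,0,0,0,1]]]'

```text
time_s: 10.08
tool_pos: [522.7, 140.6, 233.2]
eef_rot: [0.822, 0.569, 0.003, 0.001]
force: [1.0, 1.3, 0.0]
width: 0.731
finger_force: 30.0
```

play_rows --series '[[[-16,36,0,0,0,0,1],[-32,70,0,0,0,0,1],[-47,104,0,0,0,0,1],[-47,104,0,0,0,0,1],[-47,104,0,0,0,0,1]]]'

```text
time_s: 10.5
tool_pos: [602.4, 58.2, 229.1]
eef_rot: [0.824, 0.567, 0.0, -0.0]
force: [-0.6, -0.1, 0.0]
width: 0.738
finger_force: 30.0
```

Run:
```python
from h import *
import pickle
s=get_obs();c=calibration('wrist');im=get_image('wrist');cv2.imwrite('pics/p1.png',im);pickle.dump(c,open('p1.pkl','wb'))
print(s['tool_pos'],s['width'],proj(c,[646,34,52]),proj(c,[646,34,80]))
```

```text
[602.35674904  58.19672667 229.14629138] 0.7378266713094455 (np.float64(386.41748266845826), np.float64(216.69502283869747)) (np.float64(393.9984248199187), np.float64(228.0124760772897))
```

View pics/p1.png

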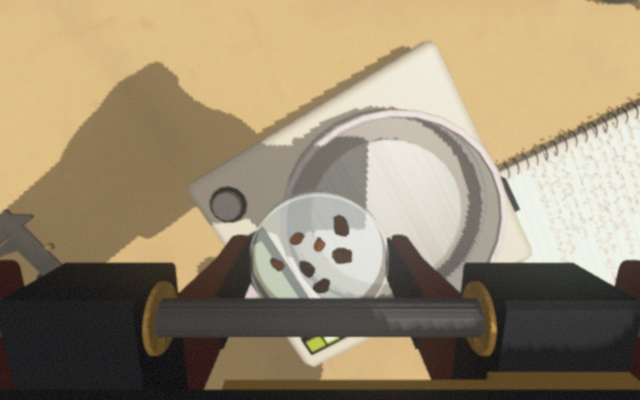

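The dish is held level and covers part of the pan. The rim's outer edge is visible through (288,190), (395,109) and (503,200), so I fit a circle of known radius at z = 80.

Run:
```python
from h import *
import pickle
from scipy.optimize import least_squares
c=pickle.load(open('p1.pkl','rb'))
P=np.array([onz(c,*p,80)[:2] for p in [(288,190),(310,148),(340,124),(395,110),(440,120),(475,147),(498,180),(504,205)]])
f=least_squares(lambda q:np.hypot(*(P-q[:2]).T)-76,[646,34]);print(f.x,f.fun.round(1))
# top image, rim circle edges (crop/5 + offset)
t=calibration('top')
Q=np.array([onz(t,360+x/5,120+y/5,80)[:2] for x,y in [(123,190),(150,120),(200,80),(265,65),(330,78),(385,130),(408,200),(395,260),(350,310)]])
f=least_squares(lambda q:np.hypot(*(Q-q[:2]).T)-76,[646,34]);print(f.x,f.fun.round(1))
print('key',onz(c,228,204,52),'vialfront',onz(c,317,346,44))
```

```text
[644.03514831  34.5587278 ] [-2.3  0.2  1.1  1.   0.  -1.6 -0.3 -0.1]
[641.55236507  34.54289446] [-2.1 -2.7 -2.7 -1.3  1.2 -0.2 -0.9 -2.4 -4.4]
key [539.18893405  85.31714256  52.        ] vialfront [555.67911878 -56.06153516  44.        ]
```

play_rows --series '[[[-3,24,0,0,0,0,1],[-7,48,0,0,0,0,1],[-7,48,30,0,0,0,1],[-7,48,60,0,0,0,1],[-7,48,74,0,0,0,1]]]'

```text
time_s: 10.97
tool_pos: [641.9, 38.3, 152.2]
eef_rot: [0.822, 0.57, -0.001, -0.001]
force: [-1.5, -0.6, -1.5]
width: 0.726
finger_force: 30.0
```

play_rows --series '[[[0,0,4,0,0,0,1],[0,0,8,0,0,0,1],[0,0,11,0,0,0,1],[0,0,13,0,0,0,1],[0,0,14,0,0,0,1]]]'

```text
time_s: 11.38
tool_pos: [644.4, 37.2, 141.8]
eef_rot: [0.822, 0.569, 0.001, 0.0]
force: [0.5, 0.1, -0.2]
width: 0.735
finger_force: 30.0
```

play_rows --series '[[[0,0,1,0,0,0,1],[0,0,1,0,0,0,1],[0,0,1,0,0,0,1],[0,0,1,0,0,0,1],[0,0,1,0,0,0,1]]]'

```text
time_s: 11.8
tool_pos: [644.1, 36.9, 139.8]
eef_rot: [0.823, 0.569, 0.0, 0.0]
force: [0.6, 0.3, -0.0]
width: 0.734
finger_force: 30.0
```

play_rows --series '[[[-2,0,1,0,0,0,1],[-2,0,1,0,0,0,1],[-2,0,2,0,0,0,1],[-2,0,2,0,0,0,1],[-2,0,2,0,0,0,1]]]'

```text
time_s: 12.22
tool_pos: [643.5, 35.4, 138.9]
eef_rot: [0.823, 0.569, 0.0, 0.0]
force: [-3.6, 0.7, 9.2]
width: 0.73
finger_force: 30.1
```

play_rows --series '[[[0,0,1,0,0,0,1],[0,0,1,0,0,0,1],[0,0,1,0,0,0,1],[0,0,1,0,0,0,1],[0,0,1,0,0,0,1]]]'

```text
time_s: 12.63
tool_pos: [643.5, 35.4, 138.8]
eef_rot: [0.823, 0.569, 0.0, 0.001]
force: [-5.1, 0.6, 16.5]
width: 0.731
finger_force: 30.2
```

Contact made. I release with a small opening, then lift straight up.

play_rows --series '[[[0,0,-1,0,0,0,1],[0,0,-1,0,0,0,0.08],[0,0,-1,0,0,0,0.08],[0,0,-1,0,0,0,0.08],[0,0,-1,0,0,0,0.08]]]'

```text
time_s: 13.05
tool_pos: [643.1, 34.7, 137.2]
eef_rot: [0.823, 0.569, -0.0, -0.0]
force: [0.5, 0.2, 0.2]
width: 0.919
finger_force: 0.0
```

play_rows --series '[[[0,0,-5,0,0,0,0.08],[0,0,-20,0,0,0,0.08],[0,0,-45,0,0,0,0.08],[0,0,-75,0,0,0,0],[0,0,-110,0,0,0,0]]]'

```text
time_s: 13.47
tool_pos: [642.5, 34.9, 247.6]
eef_rot: [0.822, 0.569, -0.001, -0.001]
force: [0.0, -0.9, 0.1]
width: 0.993
finger_force: 0.0
```

Run:
```python
from h import *
import pickle
s=get_obs();c=calibration('wrist');im=get_image('wrist');cv2.imwrite('pics/p2.png',im);pickle.dump(c,open('p2.pkl','wb'))
print(s['tool_pos'],s['width'],R.from_quat(s['eef_rot']).as_matrix().round(3),proj(c,[644,34,52]),proj(c,[644,34,80]))
```

```text
[642.47104894  34.92555447 247.62722953] 0.9934543960962164 [[ 0.353  0.936 -0.003]
 [ 0.936 -0.353  0.   ]
 [-0.001 -0.003 -1.   ]] (np.float64(323.28263808756293), np.float64(201.91084760974664)) (np.float64(323.63632121553616), np.float64(211.01383639038227))
```

View pics/p2.png

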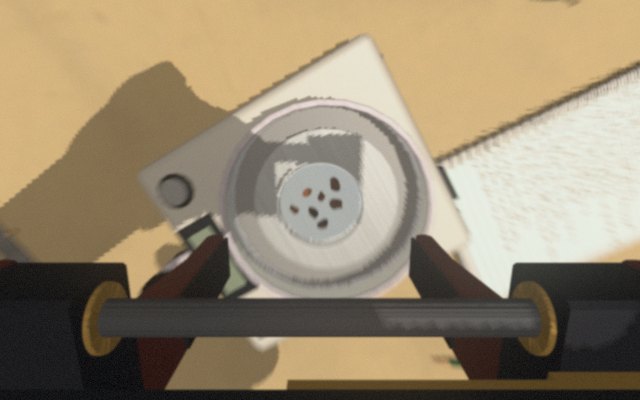

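The dish is at (319,203), near the pan centre at about (325,200). I refine the rim centre with a radial edge search.

Run:
```python
from h import *
import pickle
from scipy.optimize import least_squares
c=pickle.load(open('p2.pkl','rb'));im=cv2.imread('pics/p2.png')
b=im.astype(float);sc=cv2.GaussianBlur(b[...,0]+b[...,2]-2*b[...,1],(0,0),1) # pink/magenta measure
pts=[]
for a in np.radians(np.arange(0,360,6)):
    r=np.arange(85,120,.5);u=325+r*np.cos(a);v=200-r*np.sin(a)
    ok=(v>75)&(v<292);u,v,r=u[ok],v[ok],r[ok]
    if len(r)<60 or (v>230).any(): continue
    s=sc[v.round().astype(int),u.round().astype(int)];i=s.argmax();pts.append((np.degrees(a).round(),r[i],s[i],u[i],v[i]))
pts=np.array(pts);print(pts[:,:3].round(0).tolist())
P=np.array([onz(c,u,v,80)[:2] for u,v in pts[pts[:,2]>8,3:]])
f=least_squares(lambda q:np.hypot(*(P-q[:2]).T)-q[2],[644,34,74],loss='soft_l1');print(len(P),f.x,f.fun.round(1))
f=least_squares(lambda q:np.hypot(*(P-q[:2]).T)-74.3,[644,34],loss='soft_l1');print(f.x)
print('dish',onz(c,319,203,65),'key',onz(c,175,190.5,52))
```

```text
[[0.0, 106.0, 7.0], [6.0, 104.0, 7.0], [12.0, 104.0, 8.0], [18.0, 104.0, 9.0], [24.0, 104.0, 9.0], [30.0, 102.0, 9.0], [36.0, 101.0, 7.0], [42.0, 100.0, 7.0], [48.0, 100.0, 8.0], [54.0, 98.0, 7.0], [60.0, 98.0, 8.0], [66.0, 98.0, 6.0], [72.0, 96.0, 9.0], [78.0, 97.0, 8.0], [84.0, 96.0, 9.0], [90.0, 99.0, 10.0], [96.0, 100.0, 8.0], [102.0, 99.0, 8.0], [108.0, 96.0, 8.0], [114.0, 100.0, 8.0], [120.0, 99.0, 10.0], [126.0, 96.0, 9.0], [132.0, 99.0, 10.0], [138.0, 100.0, 7.0], [144.0, 100.0, 7.0], [150.0, 100.0, 6.0], [156.0, 100.0, 6.0], [162.0, 102.0, 6.0], [168.0, 102.0, 6.0], [174.0, 102.0, 6.0], [180.0, 102.0, 6.0], [186.0, 104.0, 6.0], [192.0, 104.0, 4.0], [348.0, 106.0, 8.0], [354.0, 106.0, 7.0]]
14 [644.59391168  32.87565279  75.81512741] [ 0.1  0.3  0.1 -0.6 -1.  -0.5 -0.7  1.   1.3  0.9  1.2  0.2 -1.8 -0.5]
[645.69407299  34.33635796]
dish [641.64948207  37.31650897  65.        ] key [537.77050678  83.89396041  52.        ]
```

play_rows --series '[[[30,-22,0,0,0,0,0],[61,-45,0,0,0,0,0],[91,-68,5,0,0,0,0],[122,-90,15,0,0,0,0],[152,-113,25,0,0,0,0]]]'

```text
time_s: 13.93
tool_pos: [591.0, 218.7, 223.1]
eef_rot: [0.823, 0.568, 0.001, 0.0]
force: [0.3, 0.4, 0.1]
width: 1.0
finger_force: 0.0
```

play_rows --series '[[[30,-22,5,0,0,0,0],[61,-45,10,0,0,0,0],[91,-68,20,0,0,0,0.2],[122,-90,27,0,0,0,0.3],[122,-90,27,0,0,0,0.3]]]'

```text
time_s: 14.35
tool_pos: [544.6, 372.0, 194.7]
eef_rot: [0.82, 0.573, -0.0, -0.003]
force: [-1.1, 0.2, 0.1]
width: 0.808
finger_force: 0.0
```

Run:
```python
from h import *
s=get_obs();c=calibration('wrist');im=get_image('wrist');cv2.imwrite('pics/c1.png',im)
print(s['tool_pos'],s['width'],proj(c,[549,363.6,25]))
u0,v0=map(int,proj(c,[549,363.6,30]))
g=cv2.cvtColor(im,6);m=np.zeros_like(g);sl=(slice(v0-60,v0+45),slice(u0-60,u0+60));m[sl]=(g[sl]<55)*255
k=max(cv2.findContours(m,0,2)[0],key=cv2.contourArea);(u,v),r=cv2.minEnclosingCircle(k);print(u,v,r,cv2.boundingRect(k),onz(c,u,v,30))
# disc
hsv=cv2.cvtColor(im,cv2.COLOR_BGR2HSV);d=((hsv[...,1]<40)&(hsv[...,2]>150)).astype(np.uint8)*255;d[290:]=0
k=max(cv2.findContours(cv2.morphologyEx(d,cv2.MORPH_CLOSE,np.ones((7,7))),0,1)[0],key=cv2.contourArea);print(cv2.boundingRect(k),im[int(v)-40,int(u)+40])
p=np.array([onz(c,*q[0],10)[:2] for q in k if q[0][1]<225])
from scipy.optimize import least_squares
print(least_squares(lambda q:np.hypot(*(p-q).T)-82,[549,363],loss='soft_l1').x)
print('delta',delta([549,364,96]))
```

```text
[544.5776587  372.03963009 194.70132138] 0.8075293217907898 (np.float64(331.4680512172565), np.float64(219.41928049432366))
320.0 209.0 9.999999747378752e-05 (320, 209, 1, 1) [544.28309859 375.02814058  30.        ]
(228, 104, 210, 186) [132 136 145]
[548.7810903  338.38775405]
delta [-3.4379313   4.00988821 98.98556243]
```

Run:
```python
from h import *
s=get_obs();c=calibration('wrist');im=get_image('wrist');cv2.imwrite('pics/c2.png',im)
print(s['tool_pos'],R.from_quat(s['eef_rot']).as_matrix().round(3)[:2],proj(c,[549,363.6,25]))
g=cv2.cvtColor(im,6);print(cv2.resize(g[120:290,220:440],(22,17),interpolation=cv2.INTER_AREA))
```

```text
[546.66762696 368.38320887 195.00195787] [[ 0.346  0.938 -0.002]
 [ 0.938 -0.346  0.002]] (np.float64(326.5329153068492), np.float64(215.20989015442194))
[[117 117 136 174 214 224 225 225 225 227 227 227 227 228 230 230 231 213
  190 189 189 189]
 [118 118 123 159 218 223 224 218 204 204 205 193 191 192 214 230 231 230
  218 190 189 189]
 [117 120 134 136 157 181 184 169 141 140 141 141 140 139 178 230 230 231
  230 209 189 190]
 [116 126 135 135 136 137 139 139 140 139 139 139 140 139 179 229 230 230
  230 229 196 190]
 [117 129 133 135 134 150 185 176 138 138 139 138 139 138 181 227 229 229
  230 229 212 190]
 [121 130 130 134 134 160 219 199 137 137 137 138 137 138 184 226 228 229
  230 229 225 191]
 [124 129 130 131 134 157 219 197 136 136 136 137 136 137 186 226 227 229
  229 229 228 194]
 [128 129 130 130 132 152 216 198 135 128 109 118 135 136 187 226 226 227
  229 228 229 200]
 [127 131 130 131 130 134 141 139 131  84  59  63 119 136 189 226 226 226
  227 227 228 200]
 [129 131 136 140 139 141 143 139 132  70  61  62 103 137 191 225 225 226
  226 227 227 197]
 [182 196 209 208 211 211 214 209 171 109  62  70 171 175 208 223 225 224
  225 226 224 192]
 [169 133 176 213 210 213 213 216 218 214 173 194 220 221 222 222 223 183
  150 211 214 187]
 [ 81  58  87 210 211 211 213 213 217 217 219 219 220 219 221 222 219  87
   70 110 195 187]
 [ 55  53  78 208 211 210 212 213 214 217 217 218 219 218 218 220 217  77
   65  67 121 185]
 [ 52  48  70 206 209 211 209 212 212 214 216 217 216 217 217 217 213  69
   58  62  63 121]
 [ 45  46  64 195 208 208 210 209 212 211 214 214 216 215 216 214 209  66
   55  55  58  58]
 [ 41  44 106 179 192 206 208 207 210 210 210 213 213 214 214 213 205 104
   51  49  52  54]]
```

Run:
```python
from h import *
s=get_obs();c=calibration('wrist');im=cv2.imread('pics/c2.png')
g=cv2.cvtColor(im,6);m=np.zeros_like(g);m[185:240,295:360]=(g[185:240,295:360]<95)*255
k=max(cv2.findContours(m,0,2)[0],key=cv2.contourArea);(u,v),r=cv2.minEnclosingCircle(k);print(u,v,r,cv2.boundingRect(k),onz(c,u,v,33))
print(s['tool_pos'],'delta',delta([549,364.5,95]))
```

```text
327.0 213.9583282470703 18.069454193115234 (311, 196, 33, 37) [552.39045245 363.01725143  33.        ]
[548.6601105  365.29389305 195.22957011] delta [ -0.62434488   0.70632244 100.22885721]
```

play_rows --series '[[[0,1,30,0,0,0,0.3],[0,1,60,0,0,0,0.3],[0,1,85,0,0,0,0.3],[0,1,97,0,0,0,0.3],[0,1,100,0,0,0,0.3]]]'

```text
time_s: 14.87
tool_pos: [551.1, 360.3, 93.3]
eef_rot: [0.823, 0.568, -0.002, 0.0]
force: [-0.1, -0.3, 0.5]
width: 0.703
finger_force: 0.0
```

play_rows --series '[[[0,0,0,0,0,0,0.4],[0,0,0,0,0,0,1],[0,0,0,0,0,0,1],[0,0,0,0,0,0,1],[0,0,0,0,0,0,1]]]'

```text
time_s: 15.28
tool_pos: [551.6, 363.0, 96.9]
eef_rot: [0.823, 0.569, 0.001, 0.0]
force: [0.0, -0.3, 0.6]
width: 0.359
finger_force: 0.0
```

play_rows --series '[[[0,0,0,0,0,0,1],[0,0,0,0,0,0,1],[0,0,0,0,0,0,1],[0,0,0,0,0,0,1],[0,0,0,0,0,0,1]]]'

```text
time_s: 15.7
tool_pos: [551.2, 363.0, 96.4]
eef_rot: [0.823, 0.569, 0.0, 0.0]
force: [-1.4, -0.8, 6.8]
width: 0.262
finger_force: 30.0
```

play_rows --series '[[[0,0,-5,0,0,0,1],[0,0,-20,0,0,0,1],[0,0,-45,0,0,0,1],[0,0,-75,0,0,0,1],[0,0,-105,0,0,0,1]]]'

```text
time_s: 16.12
tool_pos: [550.6, 362.5, 202.1]
eef_rot: [0.822, 0.569, -0.001, -0.0]
force: [0.9, 1.3, -1.6]
width: 0.267
finger_force: 30.0
```

play_rows --series '[[[-10,8,-10,0,0,0,1],[-30,22,-15,0,0,0,1],[-55,40,-15,0,0,0,1],[-80,58,-15,0,0,0,1],[-105,76,-15,0,0,0,1]]]'

```text
time_s: 16.53
tool_pos: [585.2, 235.3, 215.7]
eef_rot: [0.823, 0.569, -0.0, 0.0]
force: [-0.4, -0.8, -1.9]
width: 0.263
finger_force: 30.0
```

play_rows --series '[[[-26,19,0,0,0,0,1],[-54,39,0,0,0,0,1],[-82,59,0,0,0,0,1],[-108,79,0,0,0,0,1],[-130,96,0,0,0,0,1]]]'

```text
time_s: 16.95
tool_pos: [629.2, 78.0, 215.5]
eef_rot: [0.823, 0.568, -0.001, 0.001]
force: [-0.1, -0.5, -2.0]
width: 0.266
finger_force: 30.0
```

Run:
```python
from h import *
s=get_obs();print(s['tool_pos'],s['force'],s['width'],s['finger_force'],s['joint_positions'].round(2),delta([647,36,215]))
```

```text
[629.18811296  77.96519192 215.48144681] [-0.05187966 -0.50475142 -1.96049362] 0.2661971355309046 30.000083183404058 [ 0.17  0.57 -0.54  1.64  0.33  1.03 -0.83] [-32.89507828  31.56252583   0.54150862]
```

play_rows --series '[[[-12,10,0,0,0,0,1],[-24,22,0,0,0,0,1],[-33,32,0,0,0,0,1],[-33,32,10,0,0,0,1],[-33,32,25,0,0,0,1]]]'

```text
time_s: 17.37
tool_pos: [648.0, 39.2, 191.1]
eef_rot: [0.823, 0.568, 0.001, 0.001]
force: [-0.5, 0.2, -2.1]
width: 0.269
finger_force: 30.0
```

play_rows --series '[[[0,0,3,0,0,0,1],[0,0,3,0,0,0,1],[0,0,3,0,0,0,1],[0,0,3,0,0,0,1],[0,0,3,0,0,0,1]]]'

```text
time_s: 17.78
tool_pos: [647.5, 40.5, 188.4]
eef_rot: [0.822, 0.569, 0.0, 0.0]
force: [-0.1, -0.3, -2.0]
width: 0.264
finger_force: 30.0
```

Run:
```python
from h import *
s=get_obs();c=calibration('wrist');im=get_image('wrist');t=get_image('top');d=get_image('side')
for n,i in(('s1',im),('s1t',t),('s1s',d)):cv2.imwrite(f'pics/{n}.png',i)
import pickle;pickle.dump(c,open('s1.pkl','wb'))
print(s['tool_pos'],s['eef_rot'],s['force'],delta([647,36,185]))
# key blob / disc edge
from scipy.optimize import least_squares
b=im.astype(int)
gx=im[...,1].astype(int)
for v in (60,90,120,150,180,210): print(v,gx[v,120:520:10].tolist())
```

```text
[647.51355986  40.54672436 188.36539381] [8.22360694e-01 5.68966245e-01 4.86198791e-04 2.53135579e-04] [-0.08975234 -0.30710972 -2.01034645] [-4.05815479  1.08511206  3.15558571]
60 [190, 191, 167, 123, 187, 190, 187, 187, 190, 188, 192, 190, 191, 190, 188, 190, 189, 190, 193, 121, 196, 226, 233, 234, 232, 232, 231, 200, 188, 193, 190, 192, 191, 189, 191, 189, 190, 191, 186, 192]
90 [117, 119, 120, 118, 118, 120, 154, 186, 186, 185, 190, 188, 124, 126, 207, 227, 228, 229, 232, 227, 232, 229, 229, 234, 236, 235, 209, 233, 221, 191, 193, 189, 192, 191, 189, 191, 187, 193, 191, 191]
120 [118, 118, 119, 120, 119, 119, 118, 120, 119, 199, 219, 222, 220, 223, 225, 225, 221, 227, 229, 228, 231, 230, 230, 230, 231, 234, 236, 235, 235, 236, 233, 192, 192, 192, 189, 191, 192, 193, 191, 192]
150 [117, 118, 119, 117, 117, 128, 135, 134, 134, 135, 136, 132, 139, 144, 198, 224, 225, 226, 222, 225, 230, 226, 231, 230, 227, 228, 231, 233, 232, 233, 232, 234, 232, 231, 192, 193, 195, 192, 169, 100]
180 [124, 136, 138, 141, 138, 128, 127, 132, 133, 132, 129, 134, 135, 135, 139, 142, 137, 141, 143, 141, 135, 138, 144, 137, 186, 145, 137, 138, 140, 141, 137, 139, 148, 227, 230, 226, 222, 237, 236, 237]
210 [65, 111, 114, 73, 124, 127, 129, 126, 128, 129, 131, 134, 129, 129, 129, 132, 133, 135, 132, 134, 138, 133, 131, 137, 225, 216, 136, 135, 133, 132, 137, 138, 195, 229, 228, 227, 219, 243, 244, 232]
```

play_rows --series '[[[-3,1,0,0,0,0,1],[-6,3,3,0,0,0,1],[-6,3,6,0,0,0,1],[-6,3,6,0,0,0,1],[-6,3,6,0,0,0,1]]]'

```text
time_s: 18.35
tool_pos: [647.8, 33.1, 181.2]
eef_rot: [0.823, 0.569, -0.0, -0.0]
force: [-0.2, 0.6, -1.0]
width: 0.264
finger_force: 30.0
```

play_rows --series '[[[0,0,0,0,0,0,1],[0,0,0,0,0,0,1],[0,0,1,0,0,0,1],[0,0,2,0,0,0,1],[0,0,2,0,0,0,1]]]'

```text
time_s: 18.77
tool_pos: [647.9, 33.3, 179.5]
eef_rot: [0.823, 0.569, -0.0, -0.0]
force: [0.1, -0.5, -2.7]
width: 0.265
finger_force: 30.0
```

Run:
```python
from h import *
s=get_obs();print(s['tool_pos'],s['eef_rot'],s['force'],s['torque'],delta([648,34,180]))
```

```text
[647.86327933  33.32822765 179.45618563] [ 8.22541252e-01  5.68705441e-01 -9.30727321e-05 -4.87971655e-05] [ 0.12920824 -0.52349033 -2.73315469] [-0.04519409  0.0033684   0.00171976] [ 0.67671788 -0.10942505 -0.54386007]
```

play_rows --series '[[[0,0,1,0,0,0,1],[0,0,1,0,0,0,1],[0,0,2,0,0,0,1],[0,0,2,0,0,0,1],[0,0,2,0,0,0,1]]]'

```text
time_s: 19.18
tool_pos: [647.9, 33.3, 177.6]
eef_rot: [0.823, 0.569, -0.0, -0.0]
force: [0.3, 0.2, -2.2]
width: 0.265
finger_force: 30.0
```

play_rows --series '[[[0,0,1,0,0,0,1],[0,0,1,0,0,0,1],[0,0,2,0,0,0,1],[0,0,2,0,0,0,1],[0,0,2,0,0,0,1]]]'

```text
time_s: 19.6
tool_pos: [647.9, 33.3, 175.6]
eef_rot: [0.823, 0.569, -0.0, -0.0]
force: [-0.6, -0.6, -2.3]
width: 0.267
finger_force: 30.0
```

play_rows --series '[[[0,0,1,0,0,0,1],[0,0,1,0,0,0,1],[0,0,1,0,0,0,1],[0,0,1,0,0,0,1],[0,0,1,0,0,0,1]]]'

```text
time_s: 20.02
tool_pos: [648.0, 33.3, 174.7]
eef_rot: [0.823, 0.569, 0.0, 0.0]
force: [0.2, -0.0, -2.6]
width: 0.264
finger_force: 30.0
```

No contact at rim height, so the skirt is entering. I continue down.

play_rows --series '[[[0,0,1,0,0,0,1],[0,0,1,0,0,0,1],[0,0,2,0,0,0,1],[0,0,2,0,0,0,1],[0,0,2,0,0,0,1]]]'

```text
time_s: 20.43
tool_pos: [647.9, 33.3, 172.5]
eef_rot: [0.823, 0.569, -0.0, -0.0]
force: [-0.1, 0.2, -1.3]
width: 0.268
finger_force: 30.0
```

play_rows --series '[[[0,0,1,0,0,0,1],[0,0,1,0,0,0,1],[0,0,1,0,0,0,1],[0,0,1,0,0,0,1],[0,0,1,0,0,0,1]]]'

```text
time_s: 20.85
tool_pos: [647.9, 33.3, 171.7]
eef_rot: [0.823, 0.569, 0.0, 0.0]
force: [0.5, 0.4, -1.2]
width: 0.265
finger_force: 30.0
```

play_rows --series '[[[0,0,1,0,0,0,1],[0,0,1,0,0,0,1],[0,0,1,0,0,0,1],[0,0,1,0,0,0,1],[0,0,1,0,0,0,1]]]'

```text
time_s: 21.27
tool_pos: [647.9, 33.4, 170.6]
eef_rot: [0.823, 0.569, 0.0, -0.0]
force: [-0.7, -0.1, -1.8]
width: 0.262
finger_force: 30.0
```

play_rows --series '[[[0,0,1,0,0,0,1],[0,0,1,0,0,0,1],[0,0,1,0,0,0,1],[0,0,1,0,0,0,1],[0,0,1,0,0,0,1]]]'

```text
time_s: 21.68
tool_pos: [648.0, 33.3, 170.4]
eef_rot: [0.823, 0.569, 0.0, 0.0]
force: [-2.8, -0.7, 5.4]
width: 0.264
finger_force: 30.0
```

play_rows --series '[[[0,0,1,0,0,0,1],[0,0,1,0,0,0,1],[0,0,1,0,0,0,1],[0,0,1,0,0,0,1],[0,0,1,0,0,0,1]]]'

```text
time_s: 22.1
tool_pos: [648.0, 33.3, 170.4]
eef_rot: [0.823, 0.569, 0.0, 0.0]
force: [-5.2, -0.8, 12.6]
width: 0.265
finger_force: 30.0
```

Seated at the expected height (170.4). I unload and release.

play_rows --series '[[[0,0,-1,0,0,0,1],[0,0,-1,0,0,0,0.3],[0,0,-1,0,0,0,0.3],[0,0,-1,0,0,0,0.3],[0,0,-1,0,0,0,0.3]]]'

```text
time_s: 22.52
tool_pos: [648.0, 33.3, 169.4]
eef_rot: [0.823, 0.569, -0.0, -0.0]
force: [-0.1, 0.2, -0.2]
width: 0.525
finger_force: 0.0
```

play_rows --series '[[[0,0,0,0,0,0,0.3],[0,0,-15,0,0,0,0.3],[0,0,-40,0,0,0,0.3],[0,0,-65,0,0,0,0.3],[0,0,-80,0,0,0,0.3]]]'

```text
time_s: 22.93
tool_pos: [648.6, 33.6, 252.1]
eef_rot: [0.823, 0.569, 0.001, 0.0]
force: [0.3, -0.4, 0.4]
width: 0.698
finger_force: 0.0
```

Run:
```python
from h import *
s=get_obs();c=calibration('wrist');im=get_image('wrist');cv2.imwrite('pics/f1.png',im)
print(s['tool_pos'],s['width'],s['joint_positions'].round(2))
g=cv2.cvtColor(im,6)
# disc edge check: fit disc circle at z=86..84; key blob
hsv=cv2.cvtColor(im,cv2.COLOR_BGR2HSV)
u,v=proj(c,[539,82,52]);print('key pred',u,v)
for yy in range(int(v)-20,int(v)+21,5):print(g[yy,int(u)-24:int(u)+25:4].tolist())
```

```text
[648.59253817  33.62393462 252.07746218] 0.6983377850407073 [ 0.24  0.56 -0.54  1.56  0.31  1.11 -0.73]
key pred 170.6559434255182 192.9035265251204
[129, 135, 134, 135, 134, 134, 129, 134, 133, 136, 136, 134, 135]
[133, 133, 131, 105, 49, 50, 53, 47, 66, 127, 135, 136, 135]
[134, 135, 106, 82, 107, 111, 106, 96, 64, 48, 116, 134, 132]
[135, 132, 85, 110, 107, 109, 109, 111, 96, 62, 71, 130, 133]
[130, 132, 101, 106, 108, 108, 108, 108, 106, 71, 52, 131, 134]
[117, 133, 115, 108, 107, 109, 109, 108, 104, 65, 61, 132, 134]
[115, 122, 131, 105, 100, 109, 106, 105, 63, 50, 130, 135, 136]
[114, 113, 122, 134, 132, 101, 86, 72, 117, 132, 134, 134, 134]
[112, 116, 117, 121, 130, 133, 134, 134, 133, 135, 134, 135, 135]
```

play_rows --series '[[[2,-35,0,0,0,0,1],[4,-70,0,0,0,0,1],[6,-100,0,0,0,0,1],[7,-121,0,0,0,0,1],[7,-121,0,0,0,0,1]]]'

```text
time_s: 23.4
tool_pos: [533.5, 84.9, 249.5]
eef_rot: [0.821, 0.57, -0.001, -0.0]
force: [0.7, 0.6, -0.0]
width: 0.361
finger_force: 0.0
```

play_rows --series '[[[0,0,30,0,0,0,1],[0,0,60,0,0,0,1],[0,0,85,0,0,0,1],[0,0,104,0,0,0,1],[0,0,110,0,0,0,1]]]'

```text
time_s: 23.82
tool_pos: [536.2, 81.8, 136.4]
eef_rot: [0.823, 0.569, -0.002, -0.001]
force: [-0.1, 0.6, -0.9]
width: 0.009
finger_force: 0.0
```

Run:
```python
from h import *
s=get_obs();print(s['tool_pos'],s['force'],s['width'],s['eef_rot'],delta([538,83,132]))
```

```text
[536.17385094  81.79569475 136.38424713] [-0.14963564  0.59038271 -0.93382945] 0.009406437493031234 [ 0.8226286   0.5685749  -0.0019591  -0.00096818] [1.78130831 1.29936501 4.37554405]
```

play_rows --series '[[[1,1,0,0,0,0,1],[1,1,0,0,0,0,1],[1,1,4,0,0,0,1],[1,1,6,0,0,0,1],[1,1,8,0,0,0,1]]]'

```text
time_s: 24.23
tool_pos: [539.0, 83.1, 132.3]
eef_rot: [0.823, 0.569, 0.001, 0.0]
force: [-0.5, -0.2, 1.0]
width: 0.006
finger_force: 0.7
```

play_rows --series '[[[0,0,1,0,0,0,1],[0,0,2,0,0,0,1],[0,0,2,0,0,0,1],[0,0,2,0,0,0,1],[0,0,2,0,0,0,1]]]'

```text
time_s: 24.65
tool_pos: [539.0, 83.1, 130.0]
eef_rot: [0.823, 0.569, 0.001, 0.0]
force: [2.6, -0.5, 2.7]
width: 0.004
finger_force: 1.5
```

play_rows --series '[[[0,0,1,0,0,0,1],[0,0,2,0,0,0,1],[0,0,2,0,0,0,1],[0,0,3,0,0,0,1],[0,0,3,0,0,0,1]]]'

```text
time_s: 25.07
tool_pos: [539.0, 83.3, 128.0]
eef_rot: [0.823, 0.569, 0.0, 0.001]
force: [-1.8, -1.7, 16.5]
width: 0.005
finger_force: 8.5
```

play_rows --series '[[[0,0,1,0,0,0,1],[0,0,1,0,0,0,1],[0,0,1,0,0,0,1],[0,0,1,0,0,0,1],[0,0,1,0,0,0,1]]]'

```text
time_s: 25.48
tool_pos: [539.0, 83.2, 127.5]
eef_rot: [0.823, 0.569, 0.0, 0.001]
force: [-3.8, -1.7, 22.5]
width: 0.006
finger_force: 11.4
```

play_rows --series '[[[0,0,-3,0,0,0,1],[0,0,-15,0,0,0,1],[0,0,-40,0,0,0,1],[0,0,-65,0,0,0,1],[0,0,-80,0,0,0,1]]]'

```text
time_s: 25.9
tool_pos: [538.3, 83.6, 207.7]
eef_rot: [0.822, 0.569, 0.0, -0.0]
force: [0.5, 0.3, 0.4]
width: 0.006
finger_force: 0.0
```

play_rows --series '[[[-16,-3,0,0,0,0.12,1],[-32,-6,0,0,0,0.24,1],[-50,-9,0,0,0,0.36,0.5],[-66,-12,0,0,0,0.48,0],[-82,-14,0,0,0,0.6,0]]]'

```text
time_s: 26.32
tool_pos: [495.1, 10.9, 205.6]
eef_rot: [0.955, 0.297, -0.001, -0.0]
force: [-0.4, 0.0, -0.1]
width: 0.195
finger_force: 0.0
```

play_rows --series '[[[0,0,0,0,0,0,0],[0,0,0,0,0,0,0],[0,0,0,0,0,0,0],[0,0,0,0,0,0,0],[0,0,0,0,0,0,0]]]'

```text
time_s: 26.73
tool_pos: [496.7, 12.3, 205.6]
eef_rot: [0.953, 0.301, 0.0, -0.0]
force: [-0.0, 0.8, -0.0]
width: 0.574
finger_force: 0.0
```

```bash
python3 vial.py v3 | cut -c1-120
python3 - <<'E'
from h import *
W=cv2.imread('pics/v3v.png')
w=W[70:110].astype(float).mean(0)
b=np.where(w[:,0]>165)[0];print('bubble',b.min() if len(b) else 0,b.max() if len(b) else 0,b.mean())
print([int(x) for x in W[8:20].astype(float).mean(0)[::12,1]])
from scipy.optimize import least_squares
t=calibration('top');im=get_image('top');cv2.imwrite('pics/t3.png',im)
hsv=cv2.cvtColor(im,cv2.COLOR_BGR2HSV)
u,v=proj(t,[648,34,84]);print('pred',u,v)
g=cv2.cvtColor(im,6);print(g[int(v),int(u)-50:int(u)+51:4].tolist());print(g[int(v)-50:int(v)+51:4,int(u)].tolist())
E
```

```text
((458.10028076171875, 176.76760864257812), (15.259557723999023, 63.832801818847656), 30.17351722717285) [496.7  12.3 205
[(np.int64(82), np.int64(178), np.int64(168)), (np.int64(95), np.int64(220), np.int64(209)), (np.int64(96), np.int64(221
bubble 190 297 243.5
[109, 173, 196, 196, 196, 199, 199, 201, 199, 200, 201, 202, 198, 147, 144, 197, 203, 206, 209, 209, 208, 209, 210, 212, 207, 162, 113, 170, 209, 210, 213, 213, 213, 214, 216, 216, 214, 215, 215, 211]
pred 413.37923747379887 157.46376706738164
[188, 193, 114, 180, 158, 230, 231, 229, 231, 231, 230, 237, 0, 50, 9, 228, 228, 229, 227, 225, 227, 187, 185, 193, 81, 52]
[226, 231, 229, 231, 234, 212, 228, 227, 228, 227, 229, 229, 41, 8, 122, 229, 228, 229, 228, 230, 234, 143, 56, 178, 168, 88]
```

Still level (bubble 0.5 mm off), the cover is in place, the key is released and the arm is clear. I hand the job in.

```bash
python3 -c "
from bench import *
print(finish_job())"
```

```text
the job is handed in; nothing more can be done
None
```

I handed the job in at about 27 s of the 72 s limit: balance levelled (bubble 0.5 mm off centre at the last look), dish set on the pan a few millimetres off centre, cover seated and let go, and key pressed to its stop and released; the hand-in gave no verdict.

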